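# Clamp the polish bottle and take off its safety cap

### The arm

A 6-joint arm with a two-finger parallel gripper is mounted at the origin on the work surface. World frame = base frame: x ahead of the robot, y to its left, z up, the work surface at z = 0. Lengths are in m, angles in degrees, forces in N, time in s.
With the tool pointing down it reaches from about 0.25 to 0.725 m from the base axis. Payload 9.7 kg.
Tool frame: the origin (TCP) lies midway between the tips of the shut fingers; the grasp point (between the pads) lies 19 mm behind it; z points along the fingers, y is the direction in which the jaws open and shut (so a half turn about z gives the same grasp; the last joint's range is limited). The gripper opens to 85 mm and grips with 20 to 120 N. Pads are 22 mm wide; open, the fingers measure 114 mm over their backs; the gripper's body (76 mm by 85 mm) begins 54 mm behind the grasp point. The pads swing forward as they close: fully open they stand 13 mm farther back than shut.
Start: joints at [65.947, 4.979, 10.078, 95.1, 0, 90], TCP at [0.224, 0.502, 0.231] pointing down, gripper open.
Joint ranges: [-179.16, 179.16], [-48.56, 103.87], [-65.8, 70.77], [-126.05, 130.52], [-82.76, 87.17], [-180, 180]. Speed limits (degrees/s): [127.2, 127.2, 147.25, 180, 180, 180].

### API

Orientations are given as [roll, pitch, yaw] about the fixed x, y, z axes, in that order (R = Rz(yaw) Ry(pitch) Rx(roll)).
In Python, from workcell import bot, camera, recognise gives the robot as it stands. The module is installed in compiled form; this text tells all that it offers.
- The arm moves only by the tool apply_moves, never from a script. Its argument "targets" is one flat list of numbers, 7 for each row, row after row: the shift along the world's x, y, z in units of 30 mm (1.0 is 30 mm), then the turn, a rotation vector about the world's x, y, z in units of 6 degrees (1.0 is 6 degrees), then the opening, from 0 (shut) to 1 (fully open). A call has 1 to 5 rows; each row is the pose to reach, as a shift and turn from the pose commanded when the call began; what a row does not reach only later rows make up. A row lasts 1/10 s, in which the tool goes at most 50 mm and 8.59 degrees, less where a joint would pass 70% of its speed; a pose out of reach is approached as far as the arm can. A call with a gripper value outside its range is refused whole. The fingers move at their own pace and stop on an object; "newtons" is the grip in N (left out, the last holds). Time passes only in rows, so rows that repeat a pose let the fingers close. It gives the time, the measured TCP pose, the force and the opening at its end, in the units of the state.
- bot.get_obs(): the state, without advancing time (a new reading comes with each control period).
- camera(name): name is "scene" or "side" or "wrist"; returns a dict with "img" (480x640x3 uint8, red, green, blue), "intrinsics" (3x3 intrinsics, pixels), "origin" and "rotation" of the camera in the world. Camera axes: x right, y up, looking along -z (the intrinsics and any distortion apply to the point x, -y, -z); pixel columns grow to the right and rows downward; lengths in m; the calibration is good to about 2 mm. A picture is of the moment at which its call begins. There is no depth.
- bot.job_done(): hands the job in, once; it reports no verdict.
Trained networks look in the newest picture that a camera, given by its name, has taken for a name from the list of things; names that differ only in an ending like _2 or _b are one class to them, and where a whole thing is asked for, a point or a joint stands for the part that bears it (a point fixed in the world has none). Each returns a list of dicts, best first, with "conf" (0 to 1); they miss things now and then, are a little off and sometimes report something else, mostly with a low value. They report only what shows in the picture. A call takes as long as a camera call. They do not tell look-alikes from the thing itself.
- recognise(query, camera): "box" ([left, top, right, bottom] in pixels, round what is visible of it).
The state is a dict: "time": time; "q": joint angles; "qd": joint speeds; "joint_efforts": joint torques, N m; "ee_pos": TCP position; "tcp_rot": TCP orientation; "wrist_force": force on the tool from outside, world axes, zero at the start; "torque": the same for the moment, N m; "opening": finger opening in m.
Only numpy, scipy, OpenCV 4.12 (cv2) and the standard library are available. Lean on these libraries where they do the work, as an engineer would, in place of code of your own. Each camera call takes 0.05 s, during which the arm holds its last target.

### The job

Flip the clamp's cam lever all the way over and down so that the jaw locks the bottle of brass polish; then press the bottle's push-and-turn safety cap down, and while it is down twist it free counter-clockwise (seen from above) and lift it off. Finish while still holding the cap in the gripper, upright and a few centimetres above the bottle's mouth, with the bottle left standing upright and locked in the clamp and the other things on the bench left where they are.

Things in the scene. Friction and masses are not known exactly. Their poses are not given: they have to be found in the camera images.
- clamp: Bench clamp fixed to the table: dark base plate 100 (x) x 230 (y) x 12 high, two aluminium V jaws 66 high facing each other along its y. Origin on the table under the axis of the clamped bottle, z up. Fixed jaw at +y; sliding jaw, then cam lever at -y. The base spans y -162 to +68; only the raised lever stands higher than 66.
- lever (a joint): Cam lever, hinged on a level axis along the clamp's x. 0 = upright, jaw open; 1.5 = end stop, nearly flat, pointing to the clamp's -y away from the bottle, jaw locked (over 1.38 counts as home). A point r from the pivot lies at y = -r sin(angle), z = r cos(angle) from it. Starts at 0 to 0.3; takes 2 to 6 N at the grip; stays where it is left.
- lever_pivot (a point): On the lever's hinge axis, in the clamp's frame 125 to -y of its origin and 45 above the table; axes as the clamp's.
- lever_grip (a point): Middle of the lever's black round handle (16 thick), 70 from the pivot; the handle runs from 46 to 90 from the pivot. Turns with the lever: x is the hinge axis, z points along the lever to its free end. Can be pinched from above with the fingers closing along the hinge axis.
- bottle_mouth (a point): Centre of the top of the bottle's neck, hidden under the cap, 121 above the bottle's underside, 133 above the table; z up, turns with the bottle. White round bottle, 66 across, shoulder narrowing to the neck from 84 to 100 above its underside. It stands loose between the jaws, shifts up to 5 when the jaw closes, and may spin with the cap if not clamped.
- cap_center (a point): Centre of the grey ribbed round safety cap, 46 across, 34 high (top 17 above, lower rim 17 below); z up. Seated, it is 2.5 above point bottle_mouth, and its rim is 6.5 clear of the bottle's shoulder. The cap weighs about 40 g.
- cap: The same cap, origin at the centre of its lower rim. Sprung bayonet: press it down 4 to 6 (end stop 6.5; spring 6 N at rest to 12 N); held down, it turns counter-clockwise from above; 52 to 93 degrees from its start (72 is right, then a stop) it is free: its spring lifts it up to 6 and it lifts straight off. Unpressed it cannot turn more than some 5 degrees.
- cork_block: Bystander, leave alone: cork sanding block 70 x 110 x 32 (mm); origin under its centre.
- brass_bar: Bystander, leave alone: square brass bar 20 x 170 x 20, lying (mm); origin under its centre.
- paste_tin: Bystander, leave alone: round aluminium tin, 68 across, 50 high (mm); origin under its centre.
- wrench: Bystander, leave alone: steel open-ended wrench, lying (mm); origin under its centre.
- wine_a: Bystander, leave alone: green wine bottle, 74 across, 300 high (mm); origin under its centre.
- wine_b: Bystander, leave alone: another green wine bottle, 74 across, 300 high (mm); origin under its centre.
- glue_jar: Bystander, leave alone: white plastic jar, 60 across, 80 high (mm); origin under its centre.
Not all that is in view belongs to the job. What is shaped like the cap but orange is not meant.

How it is judged (in metres and radians):
On the way, in this order (a step that is already met when the one before it is completed fails the run):
1. lever fully over, jaw locked on the bottle, cap still on (value of joint lever above 1.38 rad and z of cap_center in the frame of bottle_mouth below 0.006 m), for 0.2 s.
2. cap pressed down with the clamp locked (value of joint lever above 1.38 rad and z of cap_center in the frame of bottle_mouth below -0.0005 m), for 0.1 s.
3. cap turned to its free position, still on the neck (value of joint lever above 1.38 rad and angle between the x axis of cap_center and the x axis of bottle_mouth, either way round above 0.8 rad and z of cap_center in the frame of bottle_mouth below 0.012 m), for 0.05 s.
At the end, for the whole second after the job is handed in: The lever is home (above 1.38 rad); the cap is held still and upright (within 20 degrees) by the fingers, its centre 35 to 160 mm above the bottle's mouth and within 40 mm of it sideways; the bottle stands upright on the clamp's plate between the jaws (within 12 mm of the clamp's axis) (value of joint lever above 1.38 rad and z of cap_center in the frame of bottle_mouth between 0.035 and 0.16 m and horizontal distance between cap_center and bottle_mouth below 0.04 m and angle between cap_center's own z axis and vertical below 0.35 rad and contact force between cap and the fingers above 1 N and linear speed of cap below 0.03 m/s and angle between bottle_mouth's own z axis and vertical below 0.1 rad and z of bottle_mouth in the frame of clamp below 0.138 m and horizontal distance between bottle_mouth and clamp below 0.012 m); the arm keeps its last pose, push and grip.
It fails at once if a bystander is displaced by more than 40 mm (distance of any of cork_block, brass_bar, paste_tin, wrench, wine_a, wine_b, glue_jar from where it was at the start of the episode above 0.04 m).
It fails at once if the bottle is tipped or pulled up out of the clamp (angle between bottle_mouth's own z axis and vertical above 0.3 rad or z of bottle_mouth in the frame of clamp above 0.15 m).
It also fails if it takes over 64 s, if anything falls off the work surface, if the arm or the gripper's body presses on something with over 40 N, if the wrist force passes 120 N, or if a joint passes its speed limit or range.

## Working session

There is one attempt and no reset: what is moved stays moved. The work goes in short steps, Python scripts to look and compute and a tool call to move; the robot and the scene stay as the last step left them, time stands still between calls to the robot, and variables do not carry over. Pictures are saved under pics/ and viewed, and the job is handed in when it is done.

Besides the shell and the picture viewer there is one more tool, called after ">>>" as name(argument=value, ...) on one line, values as JSON. apply_moves: Moves the arm, as the interface text tells. Its arguments: {"type":"object","properties":{"targets":{"type":"array"},"newtons":{"type":"number"}},"required":["targets"]}

```bash
mkdir -p pics; cat > h.py <<'E'
import numpy as np, cv2
from workcell import bot, camera, recognise
def snap(n,f):
    c=camera(n); cv2.imwrite(f'pics/{f}.png',c['img'][:,:,::-1]); return c
E
python3 - <<'E'
from h import *
import pickle
o=bot.get_obs(); print(o['time'],o['ee_pos'],o['tcp_rot'],o['opening'])
d={}
for n in ['scene','side','wrist']:
    c=snap(n,n+'0'); d[n]=c
    print(n,c['origin'],c['rotation'].tolist() if hasattr(c['rotation'],'tolist') else c['rotation'],np.array(c['intrinsics']).tolist(),[k for k in c])
    for q in ['cap','clamp','lever','lever_grip','bottle_mouth','wine_a','glue_jar','cork_block','brass_bar','paste_tin','wrench']:
        print(q,[( [int(v) for v in r['box']],round(r['conf'],2)) for r in recognise(q,n)][:4])
pickle.dump(d,open('d0.pkl','wb'))
E
```

```text
0.0 [0.22405429 0.50204115 0.23058433] [-1.79923830e+02 -5.73456595e-04  1.55948049e+02] 0.08593061587441007
scene [1.3658504  0.39123121 1.09745573] [42.00004929799965, -0.9362575779209849, 117.63359502396922] [[573.3051604275674, 0.0, 331.797549256368], [0.0, 573.3051604275674, 238.00722915506748], [0.0, 0.0, 1.0]] ['img', 'intrinsics', 'origin', 'rotation']
cap [([363, 233, 382, 254], 0.91), ([414, 279, 438, 301], 0.83), ([441, 246, 462, 269], 0.57), ([309, 228, 327, 259], 0.44)]
clamp [([296, 230, 402, 301], 0.59)]
lever [([312, 230, 325, 259], 0.73), ([147, 129, 195, 236], 0.44)]
lever_grip [([309, 228, 324, 259], 0.49)]
bottle_mouth [([355, 247, 383, 288], 0.91), ([363, 233, 381, 256], 0.21)]
wine_a [([205, 97, 242, 199], 0.96), ([151, 129, 194, 236], 0.73)]
glue_jar [([361, 233, 381, 256], 0.65), ([486, 326, 518, 370], 0.58), ([355, 248, 382, 287], 0.29)]
cork_block [([368, 229, 413, 257], 0.71)]
brass_bar [([292, 293, 368, 318], 0.71)]
paste_tin [([373, 310, 405, 347], 0.58)]
wrench [([465, 259, 517, 309], 0.58), ([373, 310, 403, 347], 0.17)]
side [-0.04032601 -0.68880502  0.
[... 577 characters left out ...]
[267, 220, 363, 291], 0.51)]
glue_jar [([228, 168, 249, 199], 0.65)]
cork_block [([228, 253, 284, 289], 0.58)]
brass_bar [([313, 229, 371, 253], 0.59)]
paste_tin [([303, 196, 315, 227], 0.78)]
wrench [([168, 219, 236, 244], 0.87), ([314, 227, 373, 252], 0.26)]
wrist [0.15301218 0.53318739 0.37349003] [-17.52183743464917, -0.056175488420619084, 65.97396977245384] [[392.5193417039288, 0.0, 322.92222585733174], [0.0, 392.5193417039288, 235.35035703734638], [0.0, 0.0, 1.0]] ['img', 'intrinsics', 'origin', 'rotation']
cap []
clamp []
lever []
lever_grip []
bottle_mouth []
wine_a []
glue_jar []
cork_block [([79, 461, 122, 480], 0.79)]
brass_bar []
paste_tin []
wrench [([248, 342, 286, 428], 0.69)]
```

View pics/scene0.png

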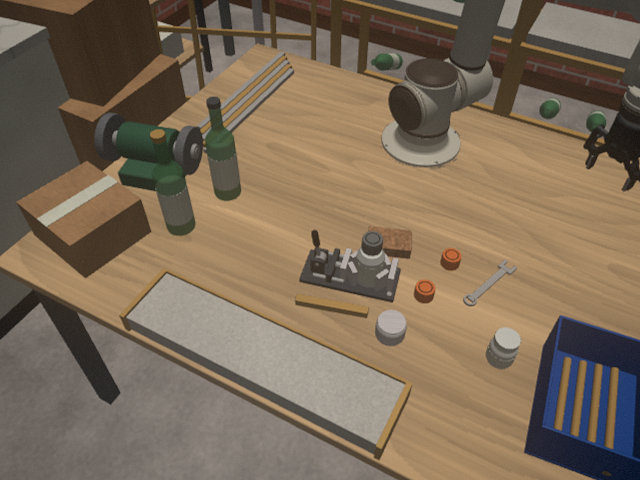

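View pics/side0.png

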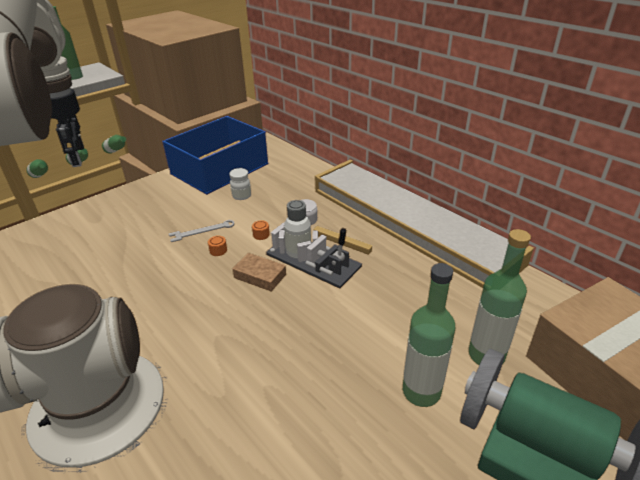

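```bash
python3 - <<'E'
import pickle,cv2,numpy as np
d=pickle.load(open('d0.pkl','rb'))
a=cv2.resize(d['scene']['img'][215:325,270:400],None,fx=3,fy=3,interpolation=2)
b=cv2.resize(d['side']['img'][190:300,250:380],None,fx=3,fy=3,interpolation=2)
cv2.imwrite('pics/crop0.png',np.hstack([a,b])[:,:,::-1])
E
```

```text
(no output)
```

View pics/crop0.png

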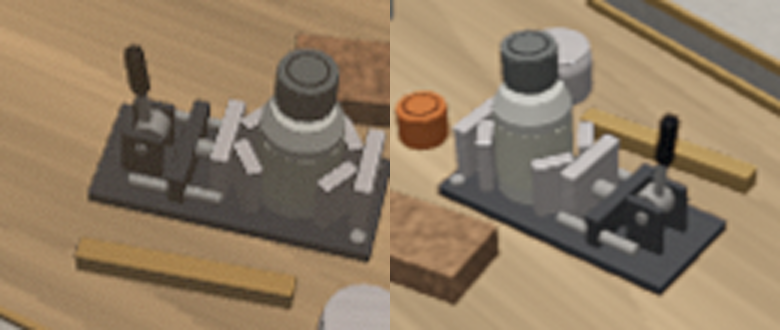

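The only candidate matching the description is the grey ribbed cap on the white bottle, at scene (372,243) and side (297,210). The look-alikes are orange caps at scene (426,290) and (451,258), and at side (217,245) and (261,229). The close crop confirms the grey cap sits on the bottle in the clamp, with the black lever upright at scene (316,240).

```bash
cat >> h.py <<'E'
from scipy.spatial.transform import Rotation as R
from scipy.optimize import least_squares
def proj(c,P):
    P=np.atleast_2d(P); r=R.from_euler('xyz',c['rotation'],degrees=True).as_matrix()
    p=(P-np.array(c['origin']))@r; K=np.array(c['intrinsics'])
    return np.c_[K[0,2]+K[0,0]*p[:,0]/-p[:,2], K[1,2]+K[1,1]*-p[:,1]/-p[:,2]]
def cl(x,y,yaw,p):
    c,s=np.cos(yaw),np.sin(yaw); p=np.atleast_2d(p)
    return np.c_[x+c*p[:,0]-s*p[:,1], y+s*p[:,0]+c*p[:,1], p[:,2]]
E
cat > fit.py <<'E'
from h import *
import pickle
d=pickle.load(open('d0.pkl','rb'))
sc,si=d['scene'],d['side']
def lever(a,r): return [0,-.125-r*np.sin(a),.045+r*np.cos(a)]
# (cam, point fn, pixel)
obs=[(sc,[.05,-.162,0],(300,281)),(sc,[.05,.068,0],(393,301)),(sc,[-.05,-.162,.012],(310.7,249.3)),
(si,[-.05,.068,.012],(266,252)),(si,[-.05,-.162,0],(340,287)),(si,[.05,-.162,.012],(361.7,265.5))]
lev=[(sc,.092,(314,230.5)),(si,.092,(343.2,229))]
cap=[(sc,.1525,(372.6,234+8.5)),(si,.1525,(297,210.5))]
def res(v):
    x,y,w,a,bx,by=v; e=[]
    for c,p,u in obs: e+=list(proj(c,cl(x,y,w,p))[0]-u)
    for c,r,u in lev: e+=list(proj(c,cl(x,y,w,lever(a,r)))[0]-u)
    for c,z,u in [(sc,.1355,(372.5,243.5)),(si,.1355,(297.5,210))]: e+=list(proj(c,[bx,by,z])[0]-u)
    return e
s=least_squares(res,[.45,.1,0,.1,.45,.1],loss='soft_l1')
v=s.x; print(v, np.degrees(v[2])); print(np.round(np.array(res(v)).reshape(-1,2),1))
x,y,w,a=v[:4]
print('bottle in clamp',(R.from_euler('z',-w).apply([v[4]-x,v[5]-y,0])))
for c,f in [(sc,'ovs'),(si,'ovd')]:
    im=cv2.resize(c['img'][:,:,::-1],None,fx=4,fy=4,interpolation=2)
    pts=[[.05,-.162,.012],[.05,.068,.012],[-.05,.068,.012],[-.05,-.162,.012]]
    q=(proj(c,cl(x,y,w,pts))*4+2).astype(int); cv2.polylines(im,[q],True,(0,255,0),1)
    q=(proj(c,cl(x,y,w,[lever(a,0),lever(a,.046),lever(a,.09)]))*4+2).astype(int); cv2.polylines(im,[q],False,(0,0,255),1)
    for z in(.1185,.1525):
        t=np.linspace(0,6.28,30); q=(proj(c,np.c_[v[4]+.023*np.cos(t),v[5]+.023*np.sin(t),0*t+z])*4+2).astype(int); cv2.polylines(im,[q],True,(255,0,255),1)
    q=q.mean(0).astype(int); im=im[q[1]-150:q[1]+400, max(q[0]-400,0):q[0]+400]
    cv2.imwrite(f'pics/{f}.png',im)
E
python3 fit.py
```

```text
[0.5582228  0.09137505 0.23138018 0.14154509 0.56333318 0.09066761] 13.257107857700857
[[-0.7  0.4]
 [ 0.3  0.7]
 [-0.2 -1.4]
 [-1.4 -0.2]
 [-0.1  2.5]
 [ 0.4 -2.6]
 [ 0.1 -0.2]
 [ 0.2 -0.1]
 [-0.5  0.2]
 [-0.5 -0.1]]
bottle in clamp [ 0.00481197 -0.00186051  0.        ]
```

View pics/ovs.png

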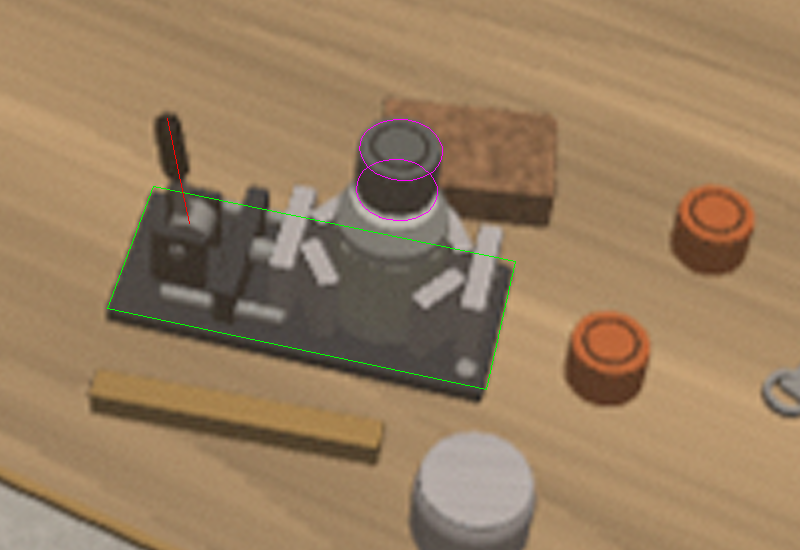

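View pics/ovd.png

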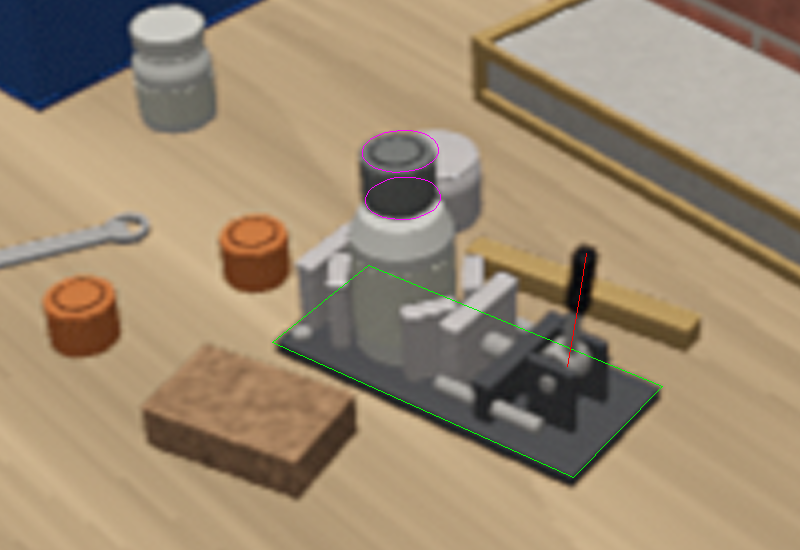

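Both overlays match to about 2 to 3 mm. Next I'll locate the wine bottles and plan the lever push.

```bash
cat >> h.py <<'E'
X,Y,W=.5592,.0910,.2314
def C(p): return cl(X,Y,W,p)[0]
def delta(target,yaw_deg):
    "units from commanded (approx measured) pose"
    o=bot.get_obs(); d=(np.array(target)-o['ee_pos'])/.03
    cur=R.from_euler('xyz',o['tcp_rot'],degrees=True); tgt=R.from_euler('xyz',[180,0,yaw_deg],degrees=True)
    rv=np.degrees((tgt*cur.inv()).as_rotvec())/6
    return np.round(d,2),np.round(rv,2)
E
python3 - <<'E'
from h import *
import pickle
d=pickle.load(open('d0.pkl','rb'))
def ray(c,u,z):
    r=R.from_euler('xyz',c['rotation'],degrees=True).as_matrix();K=np.array(c['intrinsics'])
    v=r@np.array([(u[0]-K[0,2])/K[0,0],-(u[1]-K[1,2])/K[0,0],-1]);o=np.array(c['origin']);return o+v*(z-o[2])/v[2]
print('wine scene',ray(d['scene'],(214,103),.3),ray(d['scene'],(160,135),.3))
print('wine side',ray(d['side'],(441,270),.3),ray(d['side'],(519,238),.3))
a=.14
for n,p in dict(start=[0,-.104,.112]).items(): print(n,C(p),delta(C(p),103.26))
print(delta([*C([0,-.104,0])[:2],.2306],103.26))
E
```

```text
wine scene [ 0.4761091  -0.37399893  0.3       ] [ 0.63303718 -0.4074659   0.3       ]
wine side [ 0.46411502 -0.38399673  0.3       ] [ 0.62150495 -0.4211275   0.3       ]
start [ 0.5830514  -0.01022801  0.112     ] (array([ 11.96, -17.08,  -3.98]), array([ 0.  , -0.  , -8.78]))
(array([ 11.96, -17.08,  -0.02]), array([ 0.  , -0.  , -8.78]))
```

>>> apply_moves(targets=[0.9,-1.3,0,0,0,-0.7,0,1.8,-2.6,0,0,0,-1.4,0,2.7,-3.9,0,0,0,-2.1,0,3.6,-5.2,0,0,0,-2.8,0,4.5,-6.5,0,0,0,-3.5,0])

```text
time: 2.3
ee_pos: [0.3598, 0.3057, 0.2315]
tcp_rot: [180.0, 0.0, 134.8]
wrist_force: [0.9, 0.6, 0.1]
opening: 0.0122
```

>>> apply_moves(targets=[0.9,-1.3,0,0,0,-0.7,0,1.8,-2.6,0,0,0,-1.4,0,2.7,-3.9,0,0,0,-2.1,0,3.6,-5.2,0,0,0,-2.8,0,4.5,-6.5,0,0,0,-3.5,0])

```text
time: 2.8
ee_pos: [0.495, 0.1104, 0.2315]
tcp_rot: [180.0, 0.0, 113.8]
wrist_force: [0.5, 1.5, 0.6]
opening: -0.0
```

```bash
python3 - <<'E'
from h import *
print(bot.get_obs())
print(delta([*C([0,-.104,0])[:2],.2306],103.26))
E
```

```text
{'time': 2.8, 'q': array([ 1.25685577e+01, -9.41279881e-01,  4.01468100e+00,  9.49161096e+01,
        3.23653757e-03,  7.87994707e+01]), 'qd': array([-51.04357668,  22.09315253,  21.240407  ,  -0.80617758,
         0.05898712,  -9.13008194]), 'joint_efforts': array([  5.56991592, -50.17448902,  43.71244669,   0.61435919,
        -0.12425698,   0.20197935]), 'ee_pos': array([0.49498263, 0.11037305, 0.23152759]), 'tcp_rot': array([1.79960279e+02, 4.56594962e-03, 1.13769087e+02]), 'wrist_force': array([0.53149121, 1.48657969, 0.5939119 ]), 'torque': array([ 0.09475496, -0.05994927, -0.02733042]), 'opening': -4.9674870984023144e-05}
(array([ 2.94, -4.02, -0.03]), array([-0.  ,  0.01, -1.75]))
```

>>> apply_moves(targets=[0.9,-1.3,0,0,0,-0.6,0,1.9,-2.6,0,0,0,-1.2,0,2.96,-4.08,0,0,0,-1.78,0,2.96,-4.08,0,0,0,-1.78,0])

```text
time: 3.2
ee_pos: [0.5849, -0.0144, 0.2297]
tcp_rot: [-179.9, 0.0, 102.9]
wrist_force: [0.2, -0.2, -0.9]
opening: -0.0002
```

```bash
python3 - <<'E'
from h import *
print(bot.get_obs()['ee_pos'],bot.get_obs()['tcp_rot'])
c=snap('wrist','w1'); print(c['origin'],c['rotation'])
for p in [[0,-.125,.045],[0,-.125-.09*np.sin(.14),.045+.09*np.cos(.14)],[0,0,.1525],[.05,-.162,.012],[-.05,-.162,.012],[.05,.068,.012]]: print(p,proj(c,C(p)))
E
```

```text
[ 0.5849435  -0.01435149  0.2297273 ] [-1.79923004e+02  3.45624843e-02  1.02913467e+02]
[0.56724661 0.06055029 0.37189698] [-17.53295786   0.08742142  12.93966446]
[0, -0.125, 0.045] [[323.11852055 224.6055248 ]]
[0, np.float64(-0.13755888031798127), np.float64(0.13411943965913734)] [[323.07976396 280.1407382 ]]
[0, 0, 0.1525] [[321.56796882  46.46222602]]
[0.05, -0.162, 0.012] [[374.68991735 251.56400447]]
[-0.05, -0.162, 0.012] [[272.07095073 252.04745458]]
[0.05, 0.068, 0.012] [[384.54372405 -19.82924492]]
```

View pics/w1.png

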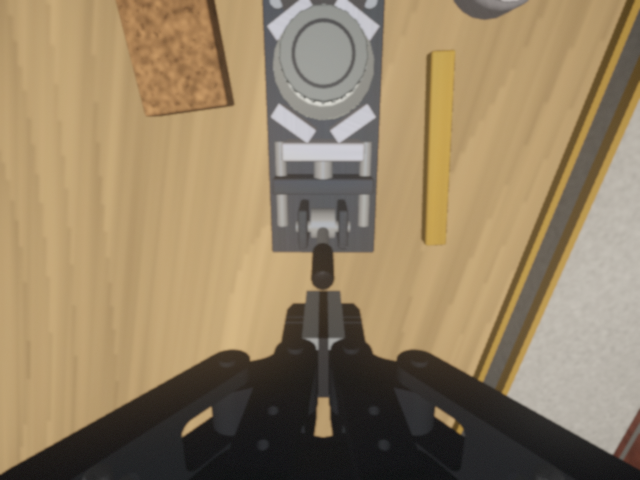

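The wrist view shows the base corners at (272,252) and (374,252), as predicted. The lever handle is at (322,245–288) and the cap at (322,52). The lever leans about 0.15 rad. I'll lower the tool on the bottle side of it.

>>> apply_moves(targets=[0,0,-1.3,0,0,0,0,0,0,-2.6,0,0,0,0,0,0,-3.9,0,0,0,0,0,0,-3.9,0,0,0,0,0,0,-3.9,0,0,0,0])

```text
time: 3.75
ee_pos: [0.5825, -0.0094, 0.1153]
tcp_rot: [-180.0, -0.0, 103.3]
wrist_force: [0.2, 0.4, 1.3]
opening: -0.0001
```

```bash
python3 - <<'E'
from h import *
o=bot.get_obs();print(o['ee_pos'],o['tcp_rot'],o['wrist_force'])
cur=np.array([*C([0,-.104,0])[:2],.114])
for a in [.2,.4,.6,.8,1.0,1.2,1.4,1.5]:
    rc=.065
    p=[0,-.125-rc*np.sin(a)+.008*np.cos(a)+.011, .045+rc*np.cos(a)+.008*np.sin(a)]
    print(a,np.round(p,4),np.round((C(p)-cur)/.03,2))
E
```

```text
[ 0.58250203 -0.00936397  0.11532888] [-1.79984036e+02 -1.16196574e-02  1.03336893e+02] [0.23521611 0.37506949 1.32249826]
0.2 [ 0.     -0.1191  0.1103] [ 0.12 -0.49 -0.12]
0.4 [ 0.     -0.1319  0.108 ] [ 0.21 -0.91 -0.2 ]
0.6 [ 0.     -0.1441  0.1032] [ 0.31 -1.3  -0.36]
0.8 [ 0.     -0.1551  0.096 ] [ 0.39 -1.66 -0.6 ]
1.0 [ 0.     -0.1644  0.0869] [ 0.46 -1.96 -0.9 ]
1.2 [ 0.     -0.1717  0.076 ] [ 0.52 -2.2  -1.27]
1.4 [ 0.     -0.1767  0.0639] [ 0.56 -2.36 -1.67]
1.5 [ 0.     -0.1783  0.0576] [ 0.57 -2.41 -1.88]
```

>>> apply_moves(targets=[0.12,-0.49,-0.12,0,0,0,0,0.21,-0.91,-0.2,0,0,0,0,0.31,-1.3,-0.36,0,0,0,0,0.35,-1.48,-0.48,0,0,0,0,0.39,-1.66,-0.6,0,0,0,0])

```text
time: 4.25
ee_pos: [0.5957, -0.0612, 0.0977]
tcp_rot: [179.9, 0.1, 103.2]
wrist_force: [-0.1, 2.4, 5.5]
opening: 0.0002
```

```bash
python3 - <<'E'
from h import *
c=snap('side','s2');im=cv2.resize(c['img'][190:300,240:400],None,fx=4,fy=4,interpolation=2)[:,:,::-1]
cv2.imwrite('pics/s2c.png',im)
E
```

```text
(no output)
```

View pics/s2c.png

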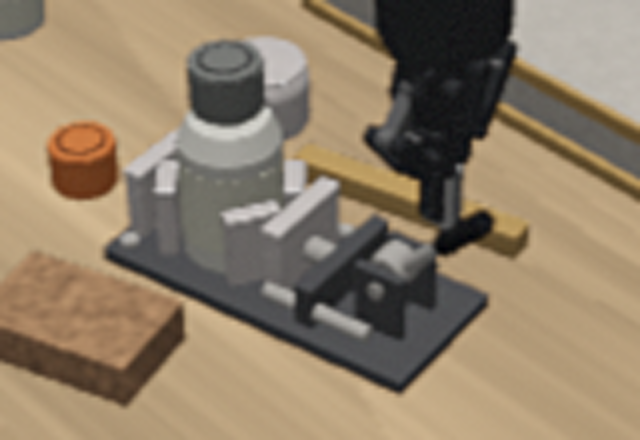

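The lever is pushed about halfway, with the fingertip on the handle at crop (450,225), and the forces are small. I'll continue along the arc.

>>> apply_moves(targets=[0.07,-0.3,-0.3,0,0,0,0,0.13,-0.54,-0.67,0,0,0,0,0.17,-0.7,-1.07,0,0,0,0,0.18,-0.75,-1.35,0,0,0,0,0.18,-0.75,-1.4,0,0,0,0])

```text
time: 4.8
ee_pos: [0.6013, -0.0844, 0.0565]
tcp_rot: [179.8, 0.2, 103.2]
wrist_force: [-3.4, -4.5, 15.4]
opening: 0.0
```

```bash
python3 - <<'E'
from h import *
o=bot.get_obs();print(o['ee_pos'],o['wrist_force'])
c=snap('side','s3');im=cv2.resize(c['img'][190:300,240:400],None,fx=4,fy=4,interpolation=2)[:,:,::-1]
cv2.imwrite('pics/s3c.png',im)
E
```

```text
[ 0.60127745 -0.08437585  0.05650704] [-3.43065195 -4.54895842 15.42019674]
```

View pics/s3c.png

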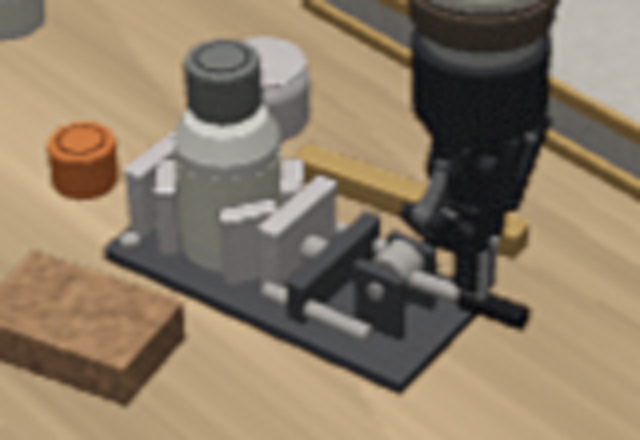

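>>> apply_moves(targets=[0,0,-0.12,0,0,0,0,0,0,-0.12,0,0,0,0,0,0,-0.12,0,0,0,0])

```text
time: 5.15
ee_pos: [0.6015, -0.0844, 0.056]
tcp_rot: [179.7, 0.3, 103.2]
wrist_force: [-10.0, -4.7, 30.8]
opening: 0.0001
```

Force rose from 15 to 31 N for 0.5 mm of travel, so the lever is at its end stop. I'll lift off, open the gripper and look.

>>> apply_moves(targets=[0,0,1.5,0,0,0,0,0,0,3.0,0,0,0,0.2,0,0,4.5,0,0,0,1,0,0,6,0,0,0,1,0,0,6,0,0,0,1])

```text
time: 5.65
ee_pos: [0.6017, -0.0832, 0.2381]
tcp_rot: [179.5, 0.2, 103.2]
wrist_force: [0.8, 0.3, 1.7]
opening: 0.0583
```

```bash
python3 - <<'E'
from h import *
import pickle
o=bot.get_obs();print(o['ee_pos'],o['tcp_rot'],o['wrist_force'])
d={}
for n in ['scene','side','wrist']:
    d[n]=snap(n,n+'4'); print(n,[( np.round(r['box'],1).tolist(),round(r['conf'],2)) for r in recognise('cap',n)][:4])
pickle.dump(d,open('d4.pkl','wb'))
s,w=d['side'],d['wrist']
im=np.hstack([cv2.resize(s['img'][190:300,260:380],(480,440),interpolation=2),cv2.resize(w['img'][0:440,160:480],(320,440))])[:,:,::-1]
cv2.imwrite('pics/c4.png',im)
for n in d: print(n,proj(d[n],[C([0,0,.1525]),C([0,-.003,.1525]),C([0,-.125-.09,.051])]).round(1).tolist())
E
```

```text
[ 0.60171308 -0.08324026  0.23813242] [179.47753919   0.22374188 103.23850141] [0.83070245 0.34943373 1.7240384 ]
scene [([362.0, 236.3, 385.0, 255.8], 0.9), ([413.6, 277.2, 434.4, 304.4], 0.76), ([442.2, 247.4, 459.7, 269.5], 0.6)]
side [([251.7, 219.2, 270.4, 238.3], 0.71), ([209.4, 234.9, 226.4, 256.6], 0.61), ([285.9, 201.4, 303.0, 221.9], 0.56)]
wrist []
scene [[373.5, 237.5], [372.2, 237.2], [283.2, 248.3]]
side [[295.2, 204.6], [296.2, 205.0], [371.6, 269.5]]
wrist [[325.6, -122.3], [325.6, -114.3], [324.5, 249.1]]
```

View pics/c4.png

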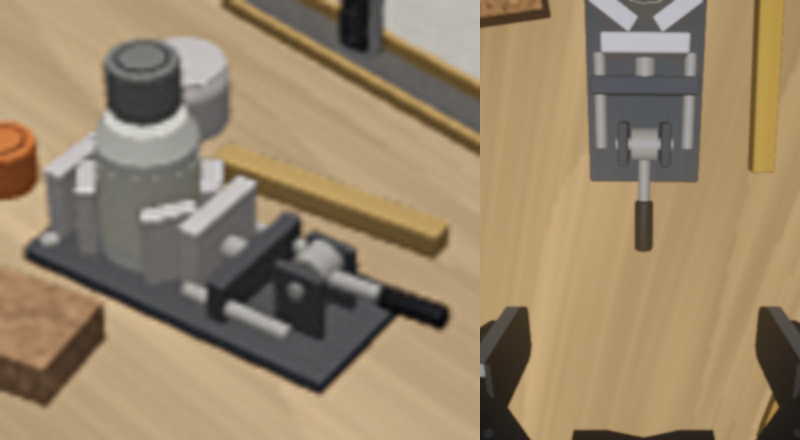

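The lever is flat with its handle tip at crop (445,315), and the cap top projects exactly onto the clamp axis. Next I'll move above the cap.

```bash
python3 - <<'E'
from h import *
print(C([0,0,.22]),delta(C([0,0,.22]),103.26))
E
```

```text
[0.5592 0.091  0.22  ] (array([-1.34,  5.79, -0.3 ]), array([-0.  , -0.03,  0.  ]))
```

>>> apply_moves(targets=[-0.35,1.5,0,0,0,0,1,-0.7,3.0,0,0,0,0,1,-1.05,4.5,-0.2,0,0,0,1,-1.34,5.79,-0.3,0,-0.03,0,1,-1.34,5.79,-0.3,0,-0.03,0,1])

```text
time: 6.45
ee_pos: [0.5582, 0.095, 0.2203]
tcp_rot: [180.0, -0.0, 103.5]
wrist_force: [0.1, -0.2, -0.3]
opening: 0.0854
```

```bash
python3 - <<'E'
from h import *
snap('wrist','w5')
o=bot.get_obs();print(o['ee_pos'],o['tcp_rot'],o['opening'])
print(delta(C([0,0,.124]),103.26))
for n in ['scene','side']:
    c=snap(n,n+'5');a,b=proj(c,C([0,0,.17]))[0].astype(int)
    cv2.imwrite(f'pics/{n}5c.png',cv2.resize(c['img'][b-45:b+75,a-60:a+60],None,fx=4,fy=4,interpolation=2)[:,:,::-1])
E
python3 -c "
import cv2,numpy as np
w=cv2.resize(cv2.imread('pics/w5.png'),(320,240))
i=np.hstack([cv2.imread('pics/scene5c.png'),cv2.imread('pics/side5c.png')]);i=cv2.resize(i,(800,400));cv2.imwrite('pics/c5.png',i)"
```

```text
[0.55883163 0.09319842 0.22053824] [1.79934233e+02 3.12652860e-02 1.03469665e+02] 0.08553689359860744
(array([ 0.01, -0.07, -3.22]), array([ 0.  ,  0.01, -0.03]))
```

View pics/c5.png

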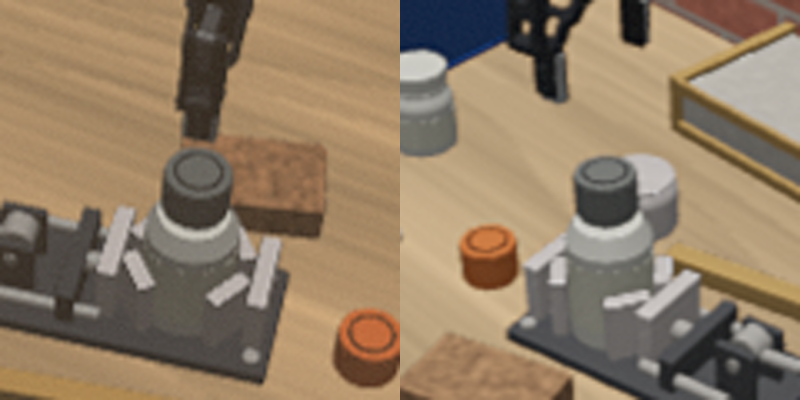

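View pics/w5.png

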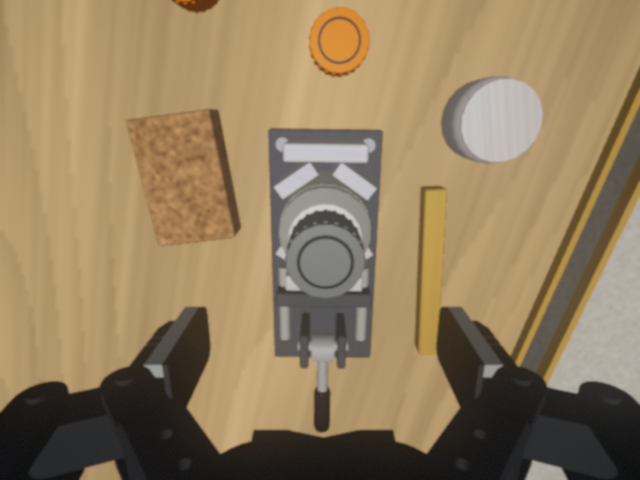

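```bash
python3 - <<'E'
from h import *
c=snap('wrist','w6');
print(bot.get_obs()['ee_pos'],proj(c,[C([0,0,.1525]),C([0,-.003,.1525]),C([.003,0,.1525])]))
g=cv2.cvtColor(c['img'],cv2.COLOR_RGB2GRAY)
h=cv2.HoughCircles(cv2.GaussianBlur(g,(5,5),1),cv2.HOUGH_GRADIENT,1,5,param1=80,param2=25,minRadius=20,maxRadius=60)
if h is not None: print([k for k in h[0].tolist() if abs(k[0]-325)<20 and abs(k[1]-260)<25][:6])
print(delta(C([0,0,.124]),103.26))
E
```

```text
[0.55985262 0.09058285 0.22116301] [[323.17382978 252.69745785]
 [323.16633316 257.61868157]
 [328.42955086 252.7005886 ]]
[[323.5, 237.5, 40.20000076293945], [323.5, 247.5, 42.70000076293945], [322.5, 254.5, 26.799999237060547], [325.5, 265.5, 48.29999923706055], [326.5, 242.5, 39.400001525878906], [330.5, 245.5, 44.900001525878906]]
(array([-0.02,  0.01, -3.24]), array([0.  , 0.02, 0.  ]))
```

>>> apply_moves(targets=[0,0,-1.2,0,0,0,1,0,0,-2.4,0,0,0,1,0,0,-3.46,0,0,0,1,0,0,-3.46,0,0,0,1], newtons=70)

```text
time: 7.05
ee_pos: [0.5578, 0.0895, 0.1132]
tcp_rot: [-179.7, 0.0, 103.2]
wrist_force: [0.4, -0.2, 0.0]
opening: 0.0851
```

>>> apply_moves(targets=[0,0,0,0,0,0,0.3,0,0,0,0,0,0,0.3,0,0,0,0,0,0,0.3,0,0,0,0,0,0,0.3,0,0,0,0,0,0,0.3])

```text
time: 7.55
ee_pos: [0.5608, 0.0911, 0.12]
tcp_rot: [179.6, 0.1, 103.3]
wrist_force: [-0.6, -2.1, 6.5]
opening: 0.0447
```

```bash
python3 - <<'E'
from h import *
o=bot.get_obs();print(o['ee_pos'],o['tcp_rot'],o['opening'],o['wrist_force'],o['torque'])
for n in ['scene','side']:
    c=snap(n,n+'7');a,b=proj(c,C([0,0,.15]))[0].astype(int)
    cv2.imwrite(f'pics/{n}7c.png',cv2.resize(c['img'][b-45:b+45,a-45:a+45],(400,400),interpolation=2)[:,:,::-1])
cv2.imwrite('pics/c7.png',np.hstack([cv2.imread('pics/scene7c.png'),cv2.imread('pics/side7c.png')]))
E
```

```text
[0.56082114 0.091114   0.12000984] [1.79645014e+02 8.74656483e-02 1.03257910e+02] 0.044717243307514726 [-0.56714025 -2.0561018   6.4781595 ] [-0.38332138  0.17029475  0.01284017]
```

View pics/c7.png

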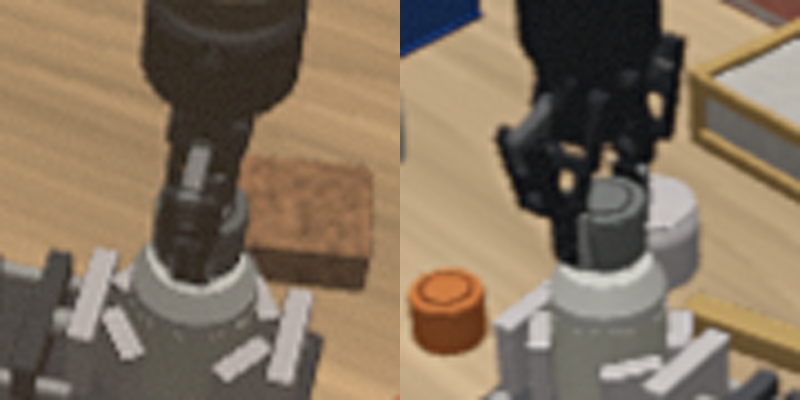

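The cap is gripped at 44.7 mm, with the fingertips at the rim and clear of the shoulder. Now I'll press.

>>> apply_moves(targets=[0,0,-0.08,0,0,0,0.3,0,0,-0.16,0,0,0,0.3,0,0,-0.24,0,0,0,0.3,0,0,-0.24,0,0,0,0.3], newtons=90)

```text
time: 8.05
ee_pos: [0.561, 0.0911, 0.1141]
tcp_rot: [179.6, 0.1, 103.3]
wrist_force: [-3.6, -3.0, 16.1]
opening: 0.0441
```

>>> apply_moves(targets=[0,0,0,0,0,1,0.3,0,0,0,0,0,2,0.3,0,0,0,0,0,3,0.3,0,0,0,0,0,4,0.3,0,0,0,0,0,5,0.3])

```text
time: 8.55
ee_pos: [0.5608, 0.0916, 0.1141]
tcp_rot: [179.6, 0.2, 133.5]
wrist_force: [-4.3, -0.6, 14.8]
opening: 0.0443
```

```bash
python3 - <<'E'
from h import *
o=bot.get_obs();print(o['ee_pos'],o['tcp_rot'],o['opening'],o['wrist_force'],o['torque'],o['q'])
for n in ['scene','side']:
    c=snap(n,n+'8');a,b=proj(c,C([0,0,.15]))[0].astype(int)
    cv2.imwrite(f'pics/{n}8c.png',cv2.resize(c['img'][b-45:b+45,a-45:a+45],(400,400),interpolation=2)[:,:,::-1])
cv2.imwrite('pics/c8.png',np.hstack([cv2.imread('pics/scene8c.png'),cv2.imread('pics/side8c.png')]))
E
```

```text
[0.5607812  0.0915733  0.11412136] [1.79614316e+02 1.66648942e-01 1.33517812e+02] 0.044267231127869 [-4.31781614 -0.63026091 14.83750918] [-0.09916817  1.08018294 -0.13614128] [ 9.23440838e+00  6.31177032e+00 -1.43305817e+00  8.18426253e+01
  7.95567401e-02  5.57163219e+01]
```

View pics/c8.png

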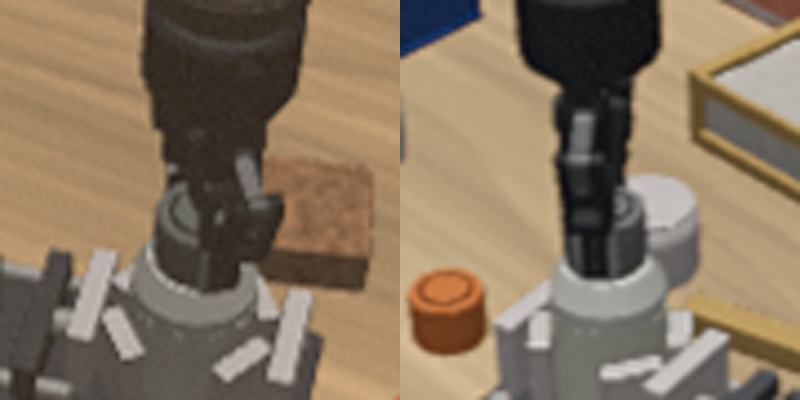

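The turn resists with only 0.14 N m about z, so the cap is turning and neither slipping nor blocked. I'll continue to 72°.

>>> apply_moves(targets=[0,0,0,0,0,1,0.3,0,0,0,0,0,2,0.3,0,0,0,0,0,3,0.3,0,0,0,0,0,4,0.3,0,0,0,0,0,5,0.3])

```text
time: 9.15
ee_pos: [0.5604, 0.0913, 0.1141]
tcp_rot: [179.8, 0.2, 163.5]
wrist_force: [-6.9, -0.9, 15.9]
opening: 0.0443
```

>>> apply_moves(targets=[0,0,0,0,0,1,0.3,0,0,0,0,0,1.8,0.3,0,0,0,0,0,1.8,0.3])

```text
time: 9.45
ee_pos: [0.5604, 0.0911, 0.114]
tcp_rot: [179.8, 0.2, 174.2]
wrist_force: [-7.7, -2.0, 16.1]
opening: 0.0444
```

```bash
python3 - <<'E'
from h import *
o=bot.get_obs();print(o['ee_pos'],o['tcp_rot'],o['opening'],o['wrist_force'],o['torque'])
E
```

```text
[0.56038556 0.09114883 0.11404054] [179.80344954   0.23148817 174.2306176 ] 0.044405003361121215 [-7.66838145 -2.00938777 16.12618069] [-0.56177259  1.38731795  0.02538656]
```

>>> apply_moves(targets=[0,0,0.1,0,0,0,0.3,0,0,0.2,0,0,0,0.3,0,0,0.3,0,0,0,0.3,0,0,0.4,0,0,0,0.3,0,0,0.4,0,0,0,0.3])

```text
time: 9.95
ee_pos: [0.5602, 0.0911, 0.1235]
tcp_rot: [179.8, 0.1, 174.1]
wrist_force: [-1.3, -2.5, 5.2]
opening: 0.0443
```

>>> apply_moves(targets=[0,0,0.15,0,0,0,0.3,0,0,0.3,0,0,0,0.3,0,0,0.45,0,0,0,0.3,0,0,0.6,0,0,0,0.3,0,0,0.6,0,0,0,0.3])

```text
time: 10.45
ee_pos: [0.5602, 0.0915, 0.1415]
tcp_rot: [179.8, 0.1, 174.1]
wrist_force: [0.1, 0.8, -0.4]
opening: 0.0442
```

```bash
python3 - <<'E'
from h import *
o=bot.get_obs();print(o['ee_pos'],o['tcp_rot'],o['opening'],o['wrist_force'],o['torque'])
for n in ['scene','side']:
    c=snap(n,n+'9');a,b=proj(c,C([0,0,.15]))[0].astype(int)
    cv2.imwrite(f'pics/{n}9c.png',cv2.resize(c['img'][b-45:b+45,a-45:a+45],(400,400),interpolation=2)[:,:,::-1])
cv2.imwrite('pics/c9.png',np.hstack([cv2.imread('pics/scene9c.png'),cv2.imread('pics/side9c.png')]))
E
```

```text
[0.56019517 0.0915075  0.1415382 ] [1.79789634e+02 9.98348611e-02 1.74079607e+02] 0.04420208699939986 [ 0.07772365  0.82789854 -0.3755999 ] [-0.05952604 -0.00349063 -0.01483717]
```

View pics/c9.png

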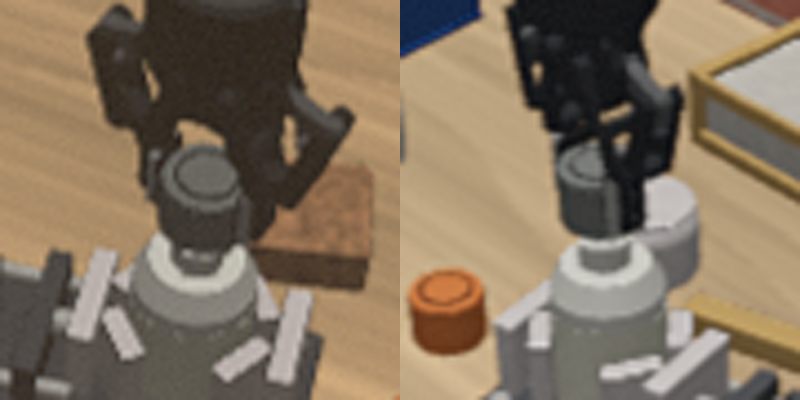

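The cap is off the neck: the neck shows below it at crop (200,262), and the wrist force is about 0. I'll raise it another 50 mm and settle.

>>> apply_moves(targets=[0,0,0.5,0,0,0,0.3,0,0,1.0,0,0,0,0.3,0,0,1.5,0,0,0,0.3,0,0,1.7,0,0,0,0.3,0,0,1.7,0,0,0,0.3])

```text
time: 11.05
ee_pos: [0.5605, 0.0913, 0.1934]
tcp_rot: [179.8, 0.2, 174.1]
wrist_force: [0.4, 0.1, -0.7]
opening: 0.0442
```

>>> apply_moves(targets=[0,0,0,0,0,0,0.3,0,0,0,0,0,0,0.3,0,0,0,0,0,0,0.3,0,0,0,0,0,0,0.3,0,0,0,0,0,0,0.3])

```text
time: 11.55
ee_pos: [0.5598, 0.0912, 0.1914]
tcp_rot: [179.8, 0.0, 174.1]
wrist_force: [0.0, -0.2, -1.0]
opening: 0.0445
```

```bash
python3 - <<'E'
from h import *
o=bot.get_obs();print(o['ee_pos'],o['tcp_rot'],o['opening'],o['wrist_force'],np.abs(o['qd']).max())
I=[]
for n in ['scene','side']:
    c=snap(n,n+'10');a,b=proj(c,C([0,-.05,.13]))[0].astype(int)
    I.append(cv2.resize(c['img'][b-65:b+65,a-65:a+65],(400,400),interpolation=2)[:,:,::-1])
    print(n,proj(c,[C([0,0,.133]),C([0,-.215,.05])])-[a-65,b-65])
cv2.imwrite('pics/c10.png',np.hstack(I))
E
```

```text
[0.55976316 0.09120261 0.19143806] [1.79830802e+02 1.88481645e-02 1.74063069e+02] 0.04445499464933562 [ 0.04548955 -0.19516893 -1.03107348] 0.12472453297024677
scene [[86.87478008 69.29023692]
 [-2.75246037 74.55500097]]
side [[ 48.60843003  58.39559012]
 [124.56740235 116.8146745 ]]
```

View pics/c10.png

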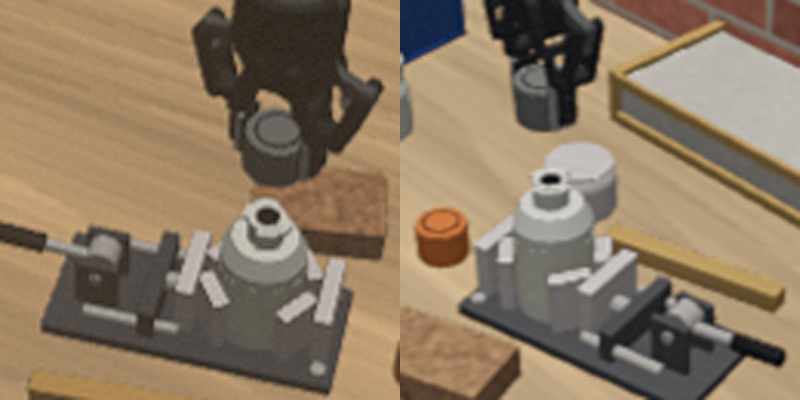

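View pics/scene10.png

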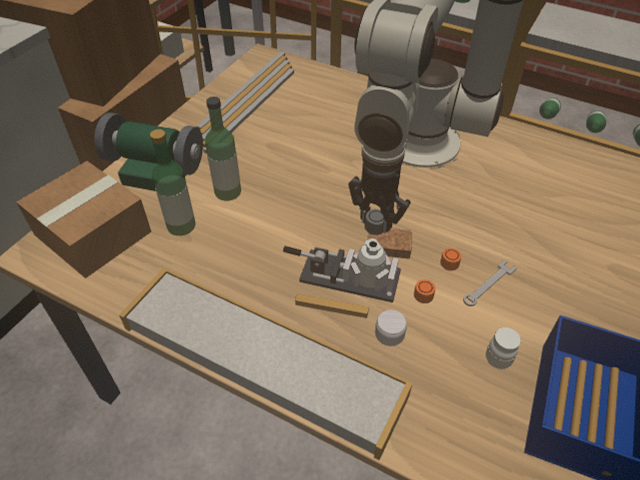

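The cap hangs upright in the gripper above the open neck, which is at scene (372,245). The bottle is upright, the lever is flat, and the bystanders are at their starting pixels. I'll hand in.

```bash
python3 -c "
from workcell import bot
print(bot.job_done())"
```

```text
the job is handed in; nothing more can be done
None
```

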